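# Stop test and guard hold on the disc grinder

### The job

Do the pre-use check of the flat-disc grinder: press its black mushroom stop button fully down and let it spring back up, then turn the button's head clockwise as far as it goes to reset it. Only then lift the grinder's hinged guard, which has a bar handle on top, to 50 degrees open and hold it there with the gripper for the disc to be inspected: it falls shut by itself, so finish while still holding it. Leave the other things on the bench where they are.

Things in the scene. Friction and masses are not known exactly. Their poses are not given: they have to be found in the camera images.
- grinder: fixed grinder, grey body 240 x 240 mm, top at 78 mm, on the bench in an unknown place (left or right of the middle) and yaw; origin at bench level under its centre; its own -x side is the front (towards the robot at yaw 0), its y axis is parallel to the hinge. On its +y side stands a quadrant of steel wire (3 mm radius, out to y = 138 mm, top at 200 mm) with a brass peg at 50 degrees: the guard's lower edge lines up with the peg when it is 50 degrees open
- guard (a joint): the aluminium guard (a hood 220 x 220 mm, top 112 mm above the bench when shut, 0.5 kg) on a free hinge along its far (+x) edge: 0 shut, grows as its front edge rises, rad; stop at 1.25 rad; falls shut from any angle. 50 degrees is 0.873 rad. Lifting at the bar takes about 3 N
- guard_hinge (a point): middle of the hinge axis, 115 mm behind the grinder's centre (+x of grinder), 84 mm above the bench; its axes turn with the guard, y along the hinge
- guard_handle (a point): middle of the guard's bar handle: a round steel bar 12 mm thick and 110 mm long, parallel to the hinge, held by a leg at each end, its centre line 42 mm above the guard's top face; 195 mm in front of the hinge line and 70 mm above it when shut (154 mm above the bench). It moves on an arc about the hinge, and the round bar may turn in the fingers
- stop_box: fixed grey box of the stop button, 90 x 90 x 60 mm high, a steel collar 36 mm across and 6 mm high on top; origin at bench level under its centre, which is the button's axis; on the other side of the middle than the grinder
- stop_top (a point): centre of the top face of the mushroom head, 102 mm above the bench when up; the head is round, 40 mm across, 24 mm tall (78 to 102 mm above the bench), black, with a small white line on top
- stop_press (a joint): travel of the mushroom head downwards, m: 0 up, 0.007 fully down; a spring pushes it up again (1.5 N at first, 5 N fully down)
- stop_turn (a joint): turn of the mushroom head about its upright axis, rad: grows clockwise seen from above, from its start (0 to 0.15) to its stop at 1.0; friction 0.05 N m, stays where it is left
- offcut: bystander, leave it: steel angle offcut, 60 x 85 x 36 (sizes in mm; origin under it on the bench)
- spray_can: bystander, leave it: upright aluminium can, 66 across, 190 tall (sizes in mm; origin under it on the bench)
- collar: bystander, leave it: steel shaft collar, 40 across, 16 tall (sizes in mm; origin under it on the bench)
- magnet: bystander, leave it: blue welding magnet block, 50 x 70 x 34 (sizes in mm; origin under it on the bench)
- wire_brush: bystander, leave it: brush, 180 long, lying (sizes in mm; origin under it on the bench)
- mug: bystander, leave it: ceramic mug, 80 across, 90 tall (sizes in mm; origin under it on the bench)
- hammer: bystander, leave it: hammer, about 300 long, lying (sizes in mm; origin under it on the bench)
Mind the look-alikes: they are no part of the job. Of the things shaped like the stop_box, the grey one is meant.

How it is judged:
On the way, in this order (a step that is already met when the one before it is completed fails the run):
1. the stop button is pressed fully down (over 5.5 of its 7 mm) (value of joint stop_press above 0.0055 m), for 0.1 s.
2. the button has sprung back and its head is turned clockwise to its stop (over 0.85 of 1.0 rad) (value of joint stop_turn above 0.85 rad and value of joint stop_press below 0.003 m), for 0.1 s.
3. the guard is held open at 50 degrees (45 to 55) (value of joint guard between 0.785 and 0.96 rad and velocity of joint guard between -0.1 and 0.1 rad/s and contact force between the fingers and guard above 0.8 N), for 0.3 s.
At the end, for the whole second after the job is handed in: The fingers still hold the guard, at rest, 50 degrees open within 5 degrees (0.785 to 0.96 rad); the stop button is up (within 2 mm) and reset (turned past 0.85 rad); every bystander is within 30 mm of where it was (all of step 3 and value of joint stop_turn above 0.85 rad and value of joint stop_press below 0.002 m and distance of each of offcut, spray_can, collar, magnet, wire_brush, mug, hammer from where it was at the start of the episode below 0.03 m); the arm keeps its last pose, push and grip.
It fails at once if the guard is lifted (over 0.2 rad) before the stop button is reset (value of joint guard above 0.2 rad and value of joint stop_turn below 0.8 rad).
It fails at once if a bystander is moved by more than 30 mm (distance of any of offcut, spray_can, collar, magnet, wire_brush, mug, hammer from where it was at the start of the episode above 0.03 m).
It also fails if it takes over 64 s, if anything falls off the work surface, if the arm or the gripper's body presses on something with over 40 N, if the wrist force passes 120 N, or if a joint passes its speed limit or range.

### The arm

A 6-joint arm with a two-finger parallel gripper is mounted at the origin on the work surface. World frame = base frame: x ahead of the robot, y to its left, z up, the work surface at z = 0. Lengths are in m, angles in rad, forces in N, time in s.
With the tool pointing down it reaches from about 0.325 to 0.9 m from the base axis. Payload 3.5 kg.
Tool frame: the origin (TCP) lies at the very end of the fingers, on their centre line; the grasp point (between the pads) lies bot.pinch_z behind it (bot.pinch_z is the distance from the TCP to the grasp point, in m); y points along the fingers, x is the direction in which the jaws open and shut, and the axes are right-handed (so a half turn about y gives the same grasp; the last joint's range is limited). The gripper opens to 85 mm and grips with 20 to 120 N. Pads are 22 mm wide; open, the fingers measure 114 mm over their backs; the gripper's body (76 mm by 85 mm) begins 54 mm behind the grasp point. The pads swing forward as they close: fully open they stand 13 mm farther back than shut.
Start: joints at [-1.447, 0.276, -0.026, 1.268, 0, 1.467], TCP at [0.141, -0.609, 0.231] pointing down, gripper open.
Joint ranges: [-3.12, 3.12], [-0.85, 1.88], [-1.08, 1.24], [-1.95, 2.15], [-1.57, 1.53], [-3.14, 3.14]. Speed limits (rad/s): [2.57, 2.57, 3.14, 3.14, 3.14, 3.14].

### API

Orientations are given as a unit quaternion [x, y, z, w].
In Python, from workcell import bot gives the robot as it stands. The module is installed in compiled form; this text tells all that it offers.
- The arm moves only by the shell command python3 -m handwheel 'ROWS' [OPENING] [FORCE]. ROWS is JSON, a list of rows, each a list of 2 entries, a list of its own where there are three numbers: the shift along the tool's x, y, z in m, then the turn, a rotation vector about the tool's x, y, z in degrees. A call has 1 to 12 rows; each row is the pose to reach, as a shift and turn from the pose commanded when the call began, along the tool's axes at that moment; what a row does not reach only later rows make up. A row lasts 1/10 s, in which the tool goes at most 50 mm and 8.59 degrees, less where a joint would pass 70% of its speed; a pose out of reach is approached as far as the arm can. A call with a gripper value outside its range is refused whole. OPENING is the closure, from 0 (fully open) to 1 (shut), set as the call begins (- or left out, the last holds). The fingers move at their own pace and stop on an object; FORCE is the grip in N (left out, the last holds). Time passes only in rows, so rows that repeat a pose let the fingers close. It gives the time, the measured TCP pose, the force and the opening at its end, in the units of the state.
- bot.read_state(): the state, without advancing time (a new reading comes with each control period).
- bot.read_camera(name): name is "scene" or "top" or "wrist"; returns the picture (400x640x3 uint8, red, green, blue); there is no depth.
- bot.camera_params(name): a dict with "camera_matrix" (3x3 intrinsics, pixels), "R" (3x3) and "t" (3): a world point X has camera coordinates R X + t; the wrist camera has in their place "mount" (4x4, takes a point from camera to tool coordinates, whose origin is the TCP and whose axes are the tool frame's). Camera axes: x right, y down, z forward; pixel columns grow to the right and rows downward; lengths in m; the calibration is good to about 2 mm. A picture is of the moment at which its call begins: read the wrist's pose just before it. camera_params takes no time and is no camera call.
- bot.close_job(): hands the job in, once; it reports no verdict.
The state is a dict: "time_s": time; "q": joint angles; "joint_vel": joint speeds; "joint_torque": joint torques, N m; "tcp_pos": TCP position; "ee_rot": TCP orientation; "contact_force": force on the tool from outside, world axes, zero at the start; "moment": the same for the moment, N m; "opening": finger opening in m.
Only numpy, scipy, OpenCV 4.12 (cv2) and the standard library are available. Lean on these libraries where they do the work, as an engineer would, in place of code of your own. Each camera call takes 0.05 s, during which the arm holds its last target. There are 200 camera calls.

## Working session

There is one attempt and no reset: what is moved stays moved. The work goes in short steps, Python scripts to look and compute and a shell command to move; the robot and the scene stay as the last step left them, time stands still between calls to the robot, and variables do not carry over. Pictures are saved under pics/ and viewed, about 8 in all and at most 12, crops included, and the job is handed in when it is done.

```bash
mkdir -p pics; python3 - <<'E'
from workcell import bot
import cv2
s=bot.read_state();print(s['time_s'],s['tcp_pos'],s['ee_rot'],s['opening'],bot.pinch_z)
for n in ['top','scene']:
    cv2.imwrite(f'pics/{n}0.png',bot.read_camera(n)[:,:,::-1]);print(n,bot.camera_params(n))
print(bot.camera_params('wrist'))
E
```

```text
0.0 [ 0.14044192 -0.60820957  0.23013464] [-0.55279812  0.44077433 -0.43964944  0.55393194] 0.08559565433062814 0.0187
top {'camera_matrix': array([[373.44516513,   0.        , 322.55385589],
       [  0.        , 373.44516513, 196.86023757],
       [  0.        ,   0.        ,   1.        ]]), 'R': array([[-0.02824373, -0.99957776,  0.00682528],
       [-0.99747422,  0.0277378 , -0.06538952],
       [ 0.06517259, -0.00865489, -0.99783647]]), 't': array([-0.00403709,  0.55752698,  1.20768106])}
scene {'camera_matrix': array([[368.21072423,   0.        , 325.29834158],
       [  0.        , 368.21072423, 201.6034807 ],
       [  0.        ,   0.        ,   1.        ]]), 'R': array([[-0.70825753,  0.70569172,  0.01924781],
       [ 0.52411515,  0.54389545, -0.65534803],
       [-0.47294247, -0.45406711, -0.75508177]]), 't': array([ 0.38235248, -0.219153  ,  1.33093272])}
{'camera_matrix': array([[350.71172192,   0.        , 319.80923308],
       [  0.        , 350.71172192, 195.62772802],
       [  0.        ,   0.        ,   1.        ]]), 'mount': array([[ 9.99999542e-01, -2.74491489e-04, -9.17211490e-04,
         4.25292460e-04],
       [ 8.12669974e-04, -2.63115610e-01,  9.64763969e-01,
        -1.42953045e-01],
       [-5.06152159e-04, -9.64764272e-01, -2.63115266e-01,
         6.65491445e-02],
       [ 0.00000000e+00,  0.00000000e+00,  0.00000000e+00,
         1.00000000e+00]])}
```

View pics/top0.png

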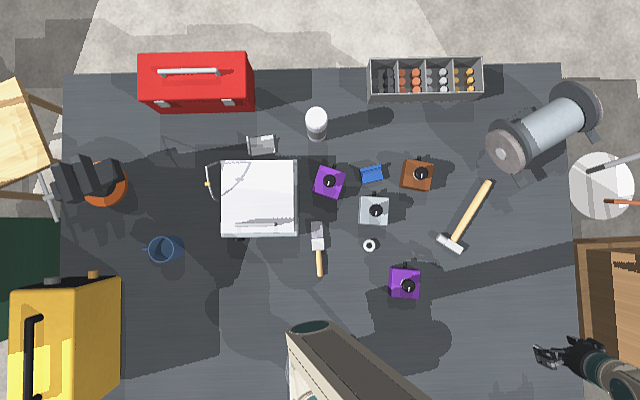

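View pics/scene0.png

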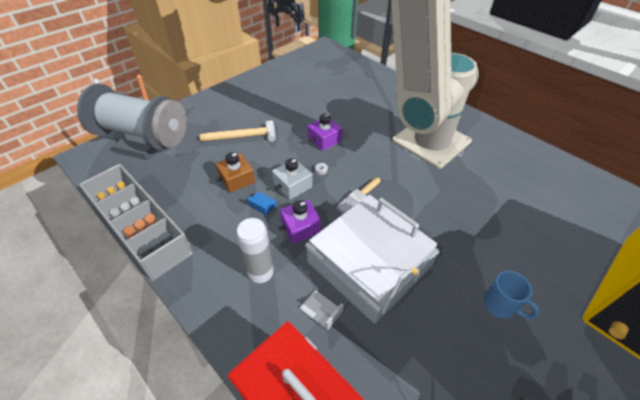

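Top view: box look-alikes are purple (329,182), purple (406,282), brown (417,174) and grey (374,210). I choose grey. The grinder is at (259,198), with its bar near (257,223). Next is a close crop of both.

```bash
python3 - <<'E'
import cv2,numpy as np
a=cv2.imread('pics/top0.png');b=cv2.imread('pics/scene0.png')
A=cv2.resize(a[145:255,190:400],None,fx=3.8,fy=3.8,interpolation=cv2.INTER_CUBIC)[:,:798]
B=cv2.resize(b[145:235,265:455],None,fx=2,fy=2,interpolation=cv2.INTER_CUBIC)
c=np.zeros((A.shape[0]+B.shape[0],A.shape[1],3),np.uint8);c[:A.shape[0]]=A;c[A.shape[0]:,:B.shape[1]]=B
print(c.shape,A.shape);cv2.imwrite('pics/crop1.png',c)
E
cat > h.py <<'E'
import numpy as np
from workcell import bot
from scipy.spatial.transform import Rotation as Ro
def ray(n,u,v):
    p=bot.camera_params(n);K=p['camera_matrix'];d=np.linalg.inv(K)@[u,v,1]
    if n=='wrist':
        s=bot.read_state();T=Ro.from_quat(s['ee_rot']).as_matrix();M=p['mount']
        return T@M[:3,3]+s['tcp_pos'],T@M[:3,:3]@d
    R=p['R'];return -R.T@p['t'],R.T@d
def atz(n,u,v,z):
    o,d=ray(n,u,v);return o+d*(z-o[2])/d[2]
E

```

```text
(598, 798, 3) (418, 798, 3)
```

View pics/crop1.png

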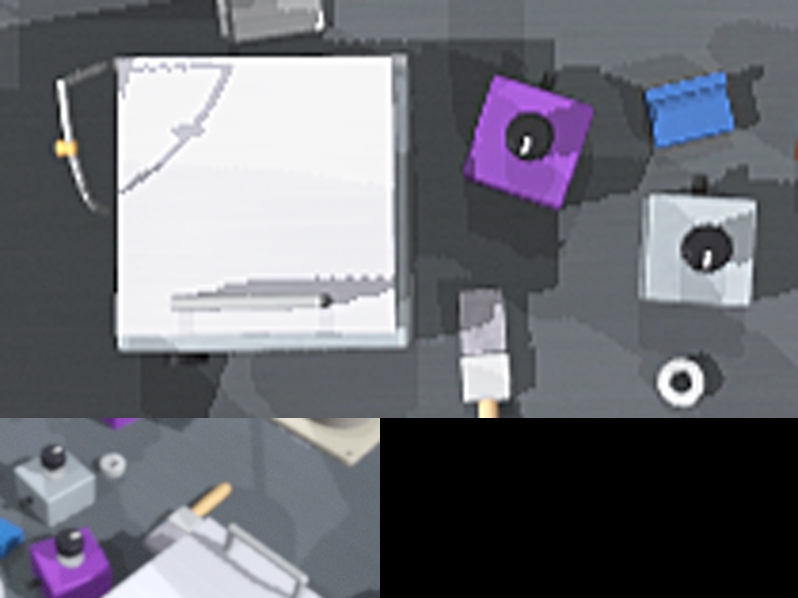

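The crop shows the grey box with its black head at about (376,210), and the bar running (235,224)–(276,224).

```bash
python3 - <<'E'
from h import *
f=lambda x,y:(190+x/3.8-.4,145+y/3.8-.4)
for n,c,z in [('head',(707,248),.102),('barL',(172,302),.154),('barR',(328,300),.154),('gBL',(118,57),.112),('gBR',(395,57),.112),('gFL',(118,333),.112),('gFR',(395,330),.112),('purple',(530,137),.102),('collar',(681,382),.016),('peg',(66,148),.2),('boxFL',(641,298),.06),('boxFR',(749,305),.06),('boxBL',(648,195),.06),('boxBR',(755,200),.06),('brushT',(482,292),.02),('brushB',(485,400),.02)]:
    print(n,atz('top',*f(*c),z).round(4))
print('scene head',atz('scene',265+52/2,145+(455-418)/2,.102))
print('scene bar',atz('scene',265+230/2,145+(530-418)/2,.154),atz('scene',265+304/2,145+(580-418)/2,.154))
s=bot.read_state();T=Ro.from_quat(s['ee_rot']).as_matrix();print(T.round(4))
print('tool shift to above head', T.T@(atz('top',*f(707,248),.102)+[0,0,.1]-s['tcp_pos']))
E
```

```text
head [ 0.5074 -0.1799  0.102 ]
barL [0.4763 0.238  0.154 ]
barR [0.4745 0.119  0.154 ]
gBL [0.6734 0.2882 0.112 ]
gBR [0.6674 0.0664 0.112 ]
gFL [0.453  0.2905 0.112 ]
gFR [0.4492 0.0714 0.112 ]
purple [ 0.601  -0.0403  0.102 ]
collar [ 0.3953 -0.1661  0.016 ]
peg [0.5916 0.3039 0.2   ]
boxFL [ 0.4686 -0.1298  0.06  ]
boxFR [ 0.4602 -0.2194  0.06  ]
boxBL [ 0.5542 -0.1386  0.06  ]
boxBR [ 0.5475 -0.2278  0.06  ]
brushT [0.4773 0.0026 0.02  ]
brushB [0.3851 0.0025 0.02  ]
scene head [ 0.51179659 -0.17498714  0.102     ]
scene bar [0.47554057 0.12743489 0.154     ] [0.47309206 0.24003636 0.154     ]
[[ 2.248e-01 -2.000e-04  9.744e-01]
 [-9.744e-01  2.000e-03  2.248e-01]
 [-2.000e-03 -1.000e+00  2.000e-04]]
tool shift to above head [-0.33483822  0.02904885  0.45390842]
```

```bash
R='[[-0.335,0.029,0.454],[0,-72,0]]'; python3 -m handwheel '[[[-0.335,0.029,0.454],[0,-72,0]],[[-0.335,0.029,0.454],[0,-72,0]],[[-0.335,0.029,0.454],[0,-72,0]],[[-0.335,0.029,0.454],[0,-72,0]],[[-0.335,0.029,0.454],[0,-72,0]],[[-0.335,0.029,0.454],[0,-72,0]],[[-0.335,0.029,0.454],[0,-72,0]],[[-0.335,0.029,0.454],[0,-72,0]],[[-0.335,0.029,0.454],[0,-72,0]],[[-0.335,0.029,0.454],[0,-72,0]],[[-0.335,0.029,0.454],[0,-72,0]],[[-0.335,0.029,0.454],[0,-72,0]]]' 0 40
python3 -m handwheel '[[[0,0,0],[0,0,0]],[[0,0,0],[0,0,0]]]'
python3 - <<'E'
from h import *
import cv2
s=bot.read_state();print(s['q'].round(3),s['tcp_pos'],s['contact_force']);T=Ro.from_quat(s['ee_rot']).as_matrix();print(T.round(4))
cv2.imwrite('pics/w1.png',bot.read_camera('wrist')[:,:,::-1])
E
```

```text
time_s: 1.3
tcp_pos: [0.5093, -0.1769, 0.2016]
ee_rot: [-0.706, 0.029, -0.029, 0.707]
contact_force: [-0.3, -0.4, 0.3]
opening: 0.0856
time_s: 1.5
tcp_pos: [0.507, -0.1807, 0.2019]
ee_rot: [0.707, -0.031, 0.03, -0.706]
contact_force: [-0.4, -1.2, -0.1]
opening: 0.0854
[-4.620e-01  1.420e-01 -2.570e-01  1.173e+00 -1.000e-03  1.196e+00] [ 0.50697005 -0.18068228  0.20190269] [-0.41907019 -1.1831818  -0.10506586]
[[ 9.962e-01 -1.400e-03  8.700e-02]
 [-8.700e-02 -2.000e-04  9.962e-01]
 [-1.400e-03 -1.000e+00 -3.000e-04]]
```

View pics/w1.png

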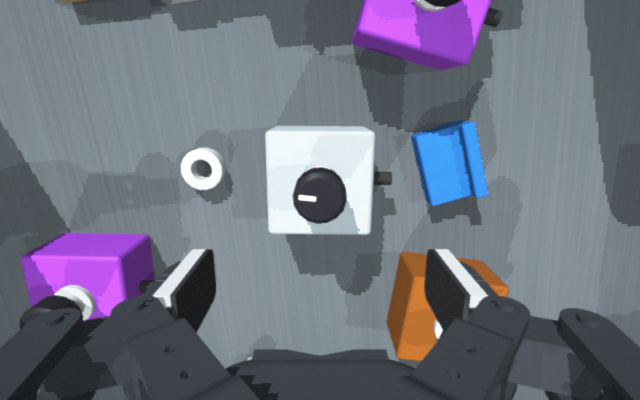

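```bash
python3 - <<'E'
from h import *
print(atz('wrist',319,194,.102),atz('top',417,174,.102),atz('top',406,284,.102))
E
```

```text
[ 0.50626408 -0.17993426  0.102     ] [ 0.6140853  -0.31130753  0.102     ] [ 0.28140749 -0.26312015  0.102     ]
```

The wrist view shows the head at (319,194), centred under the tool. I'll descend and grip it.

```bash
python3 -m handwheel '[[[0,0.04,0],[0,0,0]],[[0,0.08,0],[0,0,0]],[[0,0.11,0],[0,0,0]],[[0,0.126,0],[0,0,0]],[[0,0.126,0],[0,0,0]],[[0,0.126,0],[0,0,0]]]'
python3 -m handwheel '[[[0,0,0],[0,0,0]],[[0,0,0],[0,0,0]],[[0,0,0],[0,0,0]],[[0,0,0],[0,0,0]],[[0,0,0],[0,0,0]],[[0,0,0],[0,0,0]],[[0,0,0],[0,0,0]],[[0,0,0],[0,0,0]]]' 1 30
python3 - <<'E'
from h import *
import cv2
cv2.imwrite('pics/w2.png',bot.read_camera('wrist')[:,:,::-1])
E
```

```text
time_s: 2.15
tcp_pos: [0.507, -0.1817, 0.0767]
ee_rot: [0.706, -0.032, 0.032, -0.706]
contact_force: [1.3, 0.2, -0.5]
opening: 0.0854
time_s: 2.95
tcp_pos: [0.5068, -0.1808, 0.0762]
ee_rot: [0.707, -0.032, 0.03, -0.706]
contact_force: [-3.7, -2.0, 2.2]
opening: 0.0382
```

View pics/w2.png

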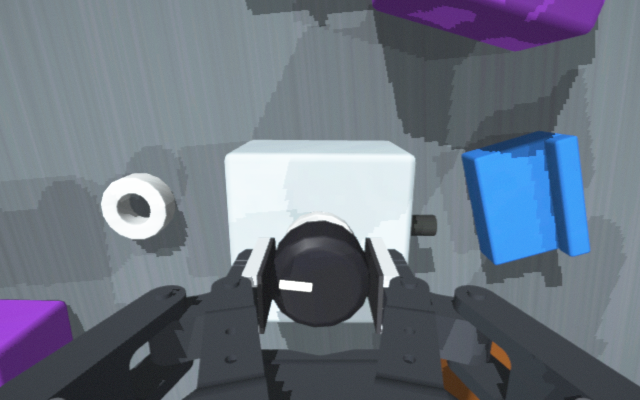

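Both pads grip the head at (320,275). Next I press down 8 mm, hold, and come back up.

```bash
python3 -m handwheel '[[[0,0.004,0],[0,0,0]],[[0,0.0075,0],[0,0,0]],[[0,0.0085,0],[0,0,0]],[[0,0.0085,0],[0,0,0]],[[0,0.0085,0],[0,0,0]],[[0,0.0085,0],[0,0,0]]]'
python3 -c "
import cv2
from workcell import bot
cv2.imwrite('pics/w3.png',bot.read_camera('wrist')[:,:,::-1])"
```

```text
time_s: 3.6
tcp_pos: [0.5069, -0.1809, 0.0711]
ee_rot: [0.707, -0.031, 0.03, -0.706]
contact_force: [-11.7, 0.8, 23.4]
opening: 0.0387
```

View pics/w3.png

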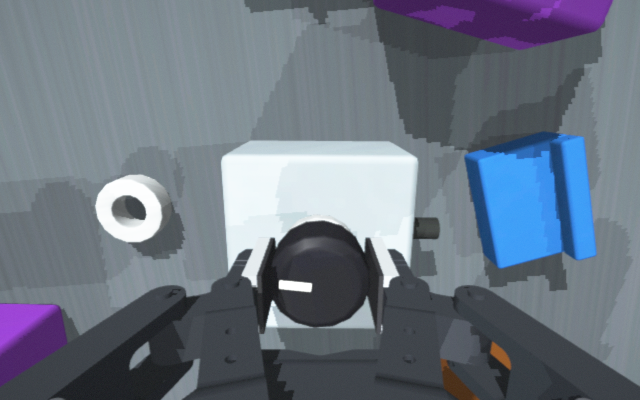

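```bash
python3 -m handwheel '[[[0,-0.004,0],[0,0,0]],[[0,-0.004,0],[0,0,0]],[[0,-0.004,0],[0,0,0]]]'
python3 -m handwheel '[[[0,-0.003,0],[0,0,0]],[[0,-0.003,0],[0,0,0]],[[0,-0.003,0],[0,0,0]]]'
python3 -m handwheel '[[[0,-0.003,0],[0,0,0]],[[0,-0.003,0],[0,0,0]],[[0,-0.003,0],[0,0,0]]]'
python3 -m handwheel '[[[0,-0.001,0],[0,0,0]],[[0,-0.001,0],[0,0,0]],[[0,-0.001,0],[0,0,0]]]'
```

```text
time_s: 3.95
tcp_pos: [0.5068, -0.1808, 0.0722]
ee_rot: [0.707, -0.031, 0.03, -0.706]
contact_force: [-5.5, -2.2, 4.8]
opening: 0.0384
time_s: 4.25
tcp_pos: [0.5068, -0.1807, 0.0748]
ee_rot: [0.707, -0.032, 0.03, -0.706]
contact_force: [-4.2, -2.7, 2.8]
opening: 0.0381
time_s: 4.55
tcp_pos: [0.5068, -0.1808, 0.0777]
ee_rot: [0.707, -0.032, 0.03, -0.706]
contact_force: [-4.5, -3.2, 1.3]
opening: 0.0382
time_s: 4.85
tcp_pos: [0.5068, -0.1807, 0.0785]
ee_rot: [0.707, -0.032, 0.03, -0.706]
contact_force: [-4.3, -2.6, 0.8]
opening: 0.0389
```

The spring force versus height (4.8 N at 72.2 mm, about 0 at 79 mm) fits a full press and return. Now I turn the head clockwise, which is +y of the tool.

```bash
python3 -m handwheel '[[[0,-0.0005,0],[0,7,0]],[[0,-0.0005,0],[0,14,0]],[[0,-0.0005,0],[0,21,0]],[[0,-0.0005,0],[0,28,0]],[[0,-0.0005,0],[0,35,0]],[[0,-0.0005,0],[0,42,0]],[[0,-0.0005,0],[0,47,0]],[[0,-0.0005,0],[0,52,0]],[[0,-0.0005,0],[0,56,0]],[[0,-0.0005,0],[0,58,0]],[[0,-0.0005,0],[0,58,0]],[[0,-0.0005,0],[0,58,0]]]'
python3 -c "
import cv2
from workcell import bot
s=bot.read_state();print(s['moment'],s['q'])
cv2.imwrite('pics/w4.png',bot.read_camera('wrist')[:,:,::-1])"
```

```text
time_s: 6.05
tcp_pos: [0.5092, -0.181, 0.0789]
ee_rot: [-0.603, 0.368, -0.37, 0.604]
contact_force: [4.1, -3.4, -9.2]
opening: 0.0386
[-0.80415258 -0.92037007  0.6667443 ] [-4.61485778e-01  2.55098959e-01 -4.01674397e-01  9.10855814e-01
  5.61304921e-04  2.20697680e+00]
```

View pics/w4.png

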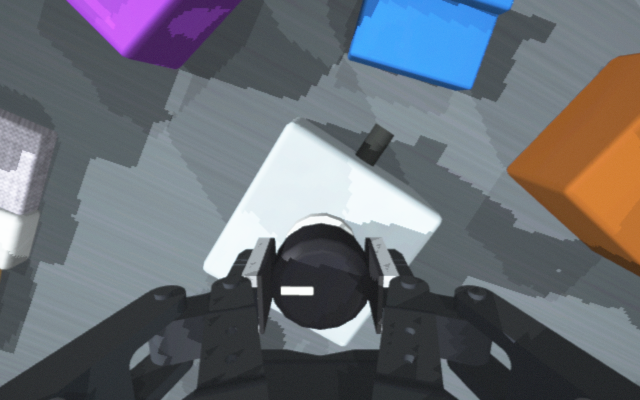

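The head followed the fingers, slipping only about 5° at the end stop (line at (297,291)); moment z of 0.67 N m confirms the stop. Now I release it and rise.

```bash
python3 -m handwheel '[[[0,0,0],[0,0,0]],[[0,0,0],[0,0,0]],[[0,0,0],[0,0,0]],[[0,0,0],[0,0,0]],[[0,0,0],[0,0,0]],[[0,-0.02,0],[0,0,0]],[[0,-0.06,0],[0,0,0]],[[0,-0.11,0],[0,0,0]],[[0,-0.16,0],[0,0,0]],[[0,-0.16,0],[0,0,0]],[[0,-0.16,0],[0,0,0]]]' 0
python3 - <<'E'
from h import *
s=bot.read_state();T=Ro.from_quat(s['ee_rot']).as_matrix();print(T.round(3),s['contact_force'])
G=Ro.from_euler('z',-1,degrees=True).as_matrix()@np.array([[1,0,0],[0,0,1],[0,-1,0.]])
print(Ro.from_matrix(T.T@G).as_rotvec(degrees=True), T.T@(np.array([.475,.180,.24])-s['tcp_pos']))
E
```

```text
time_s: 7.2
tcp_pos: [0.5087, -0.181, 0.2414]
ee_rot: [-0.603, 0.368, -0.371, 0.603]
contact_force: [0.7, 0.0, -0.8]
opening: 0.0852
[[ 0.454  0.004  0.891]
 [-0.891 -0.002  0.454]
 [ 0.003 -1.     0.003]] [ 0.69373759  0.02433312 -0.7975202 ]
[-3.46899956e-02 -6.20091233e+01  2.60958502e-01] [-0.33699313  0.0005769   0.13379498]
```

```bash
python3 -m handwheel '[[[-0.337,0,0.134],[0,-62,0]],[[-0.337,0,0.134],[0,-62,0]],[[-0.337,0,0.134],[0,-62,0]],[[-0.337,0,0.134],[0,-62,0]],[[-0.337,0,0.134],[0,-62,0]],[[-0.337,0,0.134],[0,-62,0]],[[-0.337,0,0.134],[0,-62,0]],[[-0.337,0,0.134],[0,-62,0]],[[-0.337,0,0.134],[0,-62,0]],[[-0.337,0,0.134],[0,-62,0]],[[-0.337,0,0.134],[0,-62,0]]]'
python3 - <<'E'
from h import *
import cv2
s=bot.read_state();T=Ro.from_quat(s['ee_rot']).as_matrix();print(s['q'].round(3),T.round(3),s['tcp_pos'])
a=bot.read_camera('wrist')[:,:,::-1]
b=cv2.resize(bot.read_camera('top')[190:300,340:440,::-1],None,fx=2,fy=2)
c=np.zeros((620,640,3),np.uint8)[:600]; c[:400]=a; c[400:600,:200]=b[:200]
cv2.imwrite('pics/w5.png',c)
E
```

```text
time_s: 8.3
tcp_pos: [0.4738, 0.1792, 0.2385]
ee_rot: [0.707, -0.008, 0.007, -0.707]
contact_force: [0.9, -0.2, 0.4]
opening: 0.0852
[ 0.234  0.063 -0.266  1.243 -0.     1.825] [[ 1.    -0.002  0.02 ]
 [-0.02  -0.001  1.   ]
 [-0.002 -1.    -0.001]] [0.47376645 0.17918664 0.23850107]
```

View pics/w5.png

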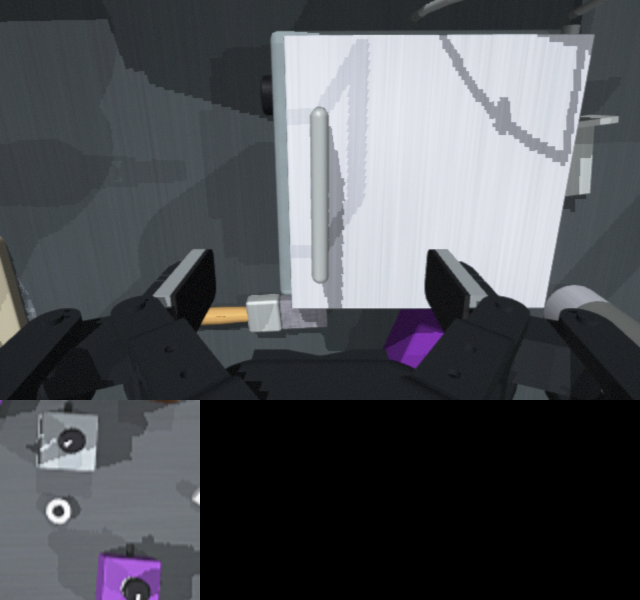

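The bar is at (319,108)–(320,282) in the wrist view, centred between the jaws. The white line on the button has moved clockwise, towards lower left.

```bash
python3 - <<'E'
from h import *
print(atz('wrist',319,108,.154),atz('wrist',320,282,.154),atz('wrist',319.5,195,.154))
E
```

```text
[0.47497014 0.24054207 0.154     ] [0.47307229 0.11867389 0.154     ] [0.47408514 0.18371246 0.154     ]
```

```bash
python3 -m handwheel '[[[0,0.04,0],[0,0,0]],[[0,0.08,0],[0,0,0]],[[0,0.103,0],[0,0,0]],[[0,0.103,0],[0,0,0]],[[0,0.103,0],[0,0,0]]]'
python3 -m handwheel '[[[0,0,0],[0,0,0]],[[0,0,0],[0,0,0]],[[0,0,0],[0,0,0]],[[0,0,0],[0,0,0]],[[0,0,0],[0,0,0]],[[0,0,0],[0,0,0]],[[0,0,0],[0,0,0]],[[0,0,0],[0,0,0]],[[0,0,0],[0,0,0]],[[0,0,0],[0,0,0]]]' 1 40
python3 - <<'E'
from h import *
s=bot.read_state();print(s['tcp_pos'],s['contact_force'],s['moment'])
T=Ro.from_quat(s['ee_rot']).as_matrix()
p0=s['tcp_pos']-T[:,1]*bot.pinch_z; print('grasp',p0)
# rows: arc of grasp point, tool tilts about its z (half of guard angle)
yaw=np.radians(-1);e=np.array([np.cos(yaw),np.sin(yaw),0])
r=np.hypot(.195,.07);a0=np.arctan2(.07,.195)
for d in [5,10,15,20,25,30,35,40,45,50]:
    a=a0+np.radians(d);dp=e*(.195-r*np.cos(a))+np.array([0,0,r*np.sin(a)-.07])
    tl=-np.radians(d/2) # guard rotation about world axis: front rises -> rotation about +y world
    for sg in [1]:
        W=Ro.from_rotvec(-np.cross(np.array([0,0,1.]),e)*np.radians(d/2)).as_matrix()
        if d==5: print('appr dir',W@T[:,1])
        Tn=W@T; tcp=p0+dp+Tn[:,1]*bot.pinch_z
        print(d,(T.T@(tcp-s['tcp_pos'])).round(4),Ro.from_matrix(T.T@Tn).as_rotvec(degrees=True).round(1))
E
```

```text
time_s: 8.9
tcp_pos: [0.4743, 0.1799, 0.1366]
ee_rot: [0.707, -0.007, 0.007, -0.707]
contact_force: [-0.3, -0.3, 1.2]
opening: 0.0853
time_s: 9.9
tcp_pos: [0.4734, 0.1807, 0.1368]
ee_rot: [-0.707, 0.006, -0.006, 0.707]
contact_force: [-2.9, 0.0, 5.1]
opening: 0.0104
[0.4734277  0.18074058 0.13680058] [-2.93506478  0.0399471   5.0720959 ] [-6.63921700e-02  7.01976001e-01 -6.16233726e-04]
grasp [0.47344566 0.18073674 0.15550057]
appr dir [ 4.26531170e-02 -5.56311731e-04 -9.99089787e-01]
5 [ 0.0076 -0.0168  0.    ] [-0.  -0.  -2.5]
10 [ 0.0167 -0.0329  0.    ] [-0. -0. -5.]
15 [ 0.0272 -0.0483  0.    ] [-0.  -0.  -7.5]
20 [ 0.0389 -0.0628  0.    ] [ -0.  -0. -10.]
25 [ 0.0518 -0.0763  0.    ] [ -0.   -0.  -12.5]
30 [ 0.0659 -0.0888  0.    ] [ -0.  -0. -15.]
35 [ 0.0809 -0.1001  0.    ] [ -0.   -0.  -17.5]
40 [ 0.0969 -0.1102  0.    ] [ -0.  -0. -20.]
45 [ 0.1137 -0.1189  0.    ] [ -0.   -0.  -22.5]
50 [ 0.1311 -0.1262  0.    ] [ -0.  -0. -25.]
```

```bash
python3 - <<'E'
from h import *
s=bot.read_state()
T=Ro.from_quat(s['ee_rot']).as_matrix()
p0=s['tcp_pos']-T[:,1]*bot.pinch_z
yaw=np.radians(-1);e=np.array([np.cos(yaw),np.sin(yaw),0])
r=np.hypot(.195,.07);a0=np.arctan2(.07,.195)
for d in [5,10,15,20,25,30,35,40,45,50]:
    a=a0+np.radians(d);dp=e*(.195-r*np.cos(a))+np.array([0,0,r*np.sin(a)-.07])
    W=Ro.from_rotvec(np.cross(np.array([0,0,1.]),e)*np.radians(d*.3)).as_matrix()
    Tn=W@T; tcp=p0+dp+Tn[:,1]*bot.pinch_z
    print(d,(T.T@(tcp-s['tcp_pos'])).round(4),Ro.from_matrix(T.T@Tn).as_rotvec(degrees=True).round(1))
E
```

```text
5 [ 0.0063 -0.0167  0.    ] [0.  0.  1.5]
10 [ 0.0141 -0.0328  0.    ] [0. 0. 3.]
15 [ 0.0232 -0.0482  0.    ] [0.  0.  4.5]
20 [ 0.0337 -0.0626  0.    ] [0. 0. 6.]
25 [ 0.0453 -0.0761  0.    ] [0.  0.  7.5]
30 [ 0.0581 -0.0884  0.    ] [0. 0. 9.]
35 [ 0.0719 -0.0996  0.    ] [ 0.   0.  10.5]
40 [ 0.0866 -0.1095  0.    ] [ 0.  0. 12.]
45 [ 0.1021 -0.118   0.    ] [ 0.   0.  13.5]
50 [ 0.1183 -0.1251  0.    ] [ 0.  0. 15.]
```

```bash
python3 -m handwheel '[[[0.003,-0.008,0],[0,0,0.8]],[[0.006,-0.017,0],[0,0,1.5]],[[0.01,-0.025,0],[0,0,2.2]],[[0.014,-0.033,0],[0,0,3]],[[0.0185,-0.0405,0],[0,0,3.8]],[[0.023,-0.048,0],[0,0,4.5]],[[0.0285,-0.0555,0],[0,0,5.2]],[[0.034,-0.063,0],[0,0,6]],[[0.034,-0.063,0],[0,0,6]],[[0.034,-0.063,0],[0,0,6]]]'
python3 -c "
import cv2
from workcell import bot
cv2.imwrite('pics/s2.png',cv2.resize(bot.read_camera('scene')[130:330,270:470,::-1],None,fx=3,fy=3))"
```

```text
time_s: 10.9
tcp_pos: [0.5054, 0.1803, 0.1982]
ee_rot: [-0.706, 0.045, 0.033, 0.706]
contact_force: [-5.2, 1.7, -0.3]
opening: 0.0101
```

View pics/s2.png

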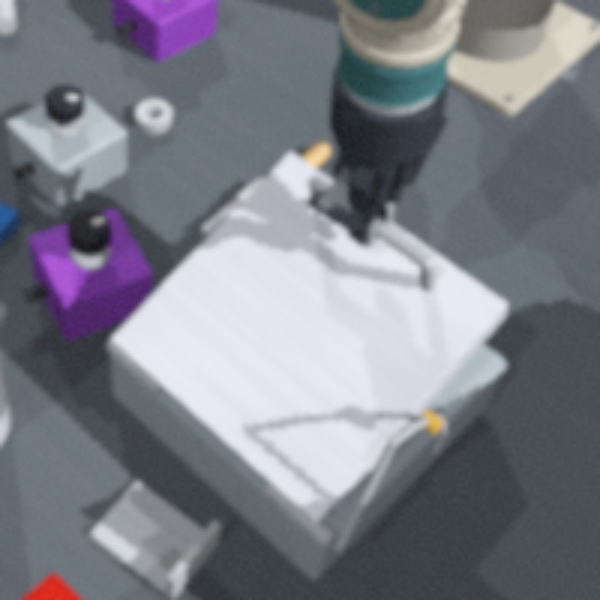

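The guard is rising with the bar held. I'll continue along the arc to 50°.

```bash
python3 -m handwheel '[[[0.005,-0.007,0],[0,0,0.8]],[[0.010,-0.014,0],[0,0,1.5]],[[0.0155,-0.021,0],[0,0,2.2]],[[0.0213,-0.028,0],[0,0,3]],[[0.0275,-0.0343,0],[0,0,3.8]],[[0.034,-0.0404,0],[0,0,4.5]],[[0.0405,-0.0462,0],[0,0,5.2]],[[0.0475,-0.0517,0],[0,0,6]],[[0.062,-0.0618,0],[0,0,7.5]],[[0.0774,-0.0706,0],[0,0,9]],[[0.0774,-0.0706,0],[0,0,9]],[[0.0774,-0.0706,0],[0,0,9]]]'
python3 -m handwheel '[[[0,0,0],[0,0,0]],[[0,0,0],[0,0,0]],[[0,0,0],[0,0,0]],[[0,0,0],[0,0,0]],[[0,0,0],[0,0,0]]]'
python3 - <<'E'
from h import *
import cv2
s=bot.read_state();T=Ro.from_quat(s['ee_rot']).as_matrix();g=s['tcp_pos']-T[:,1]*bot.pinch_z
print(g,T[:,1]);
for hx in (.6685,.6704):print('guard deg',np.degrees(np.arctan2(g[2]-.084,hx-g[0])-np.arctan2(.07,.195)),np.hypot(g[2]-.084,hx-g[0]))
cv2.imwrite('pics/s3.png',cv2.resize(bot.read_camera('scene')[130:330,270:470,::-1],None,fx=3,fy=3))
E
```

```text
time_s: 12.15
tcp_pos: [0.5919, 0.179, 0.264]
ee_rot: [-0.7, 0.099, 0.086, 0.702]
contact_force: [-5.7, 0.5, 10.6]
opening: 0.0104
time_s: 12.65
tcp_pos: [0.5912, 0.1789, 0.2637]
ee_rot: [-0.7, 0.099, 0.087, 0.702]
contact_force: [-4.8, 0.9, 9.4]
opening: 0.0103
[0.59604871 0.17884106 0.28175561] [-0.25975814  0.00533723 -0.96565896]
guard deg 50.13195611494391 0.21060976150095714
guard deg 49.64812697740256 0.21127090792054498
```

View pics/s3.png

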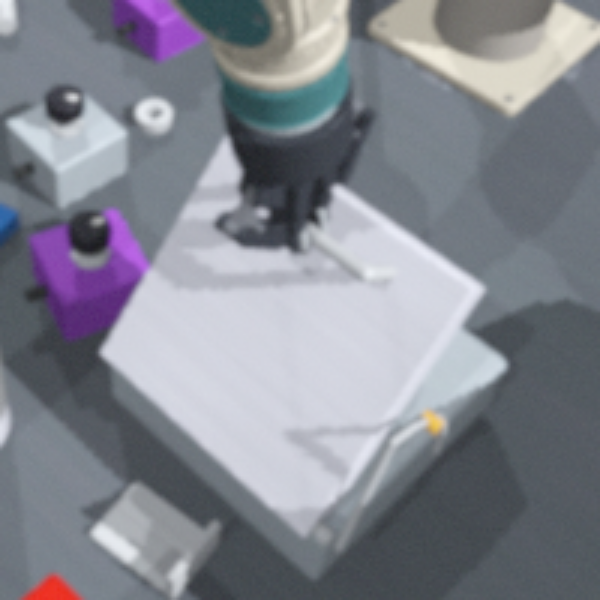

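The guard looks about half open. I'll check the angle by projecting its front +y top corner, seen at crop (487,289), i.e. (432.2,226.2) in the full image.

```bash
python3 - <<'E'
from h import *
p=bot.camera_params('scene')
def pr(X):
    c=p['R']@X+p['t'];u=p['camera_matrix']@c;return (u[:2]/u[2]).round(1)
e=np.array([np.cos(-.0175),np.sin(-.0175),0]);n=np.array([.0175,1,0])
H=np.array([.4745,.179,.084])+.195*e
for d in (0,40,45,50,55,60):
    a=np.radians(d);c,s=np.cos(a),np.sin(a)
    f=lambda x,z,y:H+e*(x*c+z*s)+n*y+np.array([0,0,-x*s+z*c])
    print(d,'cornerL',pr(f(-.22,.028,.11)),'barL',pr(f(-.195,.07,.055)))
print(pr(H+n*.110+[0,0,.028]))
s=bot.read_state();print(s['time_s'],s['contact_force'],s['joint_vel'].round(4),s['opening'])
E
```

```text
0 cornerL [435.2 243.1] barL [414.4 225.1]
40 cornerL [431.6 225. ] barL [398.3 216.9]
45 cornerL [428.8 225.3] barL [394.  218.6]
50 cornerL [425.5 226.2] barL [389.3 220.9]
55 cornerL [421.5 227.8] barL [384.1 223.9]
60 cornerL [417.  230.2] barL [378.5 227.6]
[376.2 300.5]
12.7 [-4.76789805  1.16566873  9.10052393] [ 0.0008 -0.0005 -0.0015  0.0015  0.0008  0.0009] 0.010418521225691013
```

```bash
python3 - <<'E'
from h import *
import cv2
e=np.array([np.cos(-.0175),np.sin(-.0175),0]);n=np.array([.0175,1,0])
H=np.array([.4745,.179,.084])+.195*e
out=np.zeros((440,800,3),np.uint8)
for k,(nm,x0,y0) in enumerate([('scene',345,190),('top',195,140)]):
    p=bot.camera_params(nm);im=bot.read_camera(nm)[y0:y0+110,x0:x0+100,::-1]
    im=cv2.resize(im,None,fx=4,fy=4,interpolation=cv2.INTER_CUBIC)
    def pr(X):
        c=p['R']@X+p['t'];u=p['camera_matrix']@c;u=u[:2]/u[2];return tuple(int(round(v)) for v in (u-[x0,y0]+.5)*4)
    for d,col in ((42,(0,0,255)),(50,(0,200,0))):
        a=np.radians(d);c,s=np.cos(a),np.sin(a)
        f=lambda x,z,y:H+e*(x*c+z*s)+n*y+np.array([0,0,-x*s+z*c])
        cv2.polylines(im,[np.array([pr(f(0,.028,.11)),pr(f(-.22,.028,.11)),pr(f(-.22,.028,-.11))])],False,col,1)
        cv2.line(im,pr(f(-.195,.07,.055)),pr(f(-.195,.07,-.055)),col,1)
    out[:,k*400:k*400+400]=im
cv2.imwrite('pics/c9.png',out)
E
```

```text
(no output)
```

View pics/c9.png

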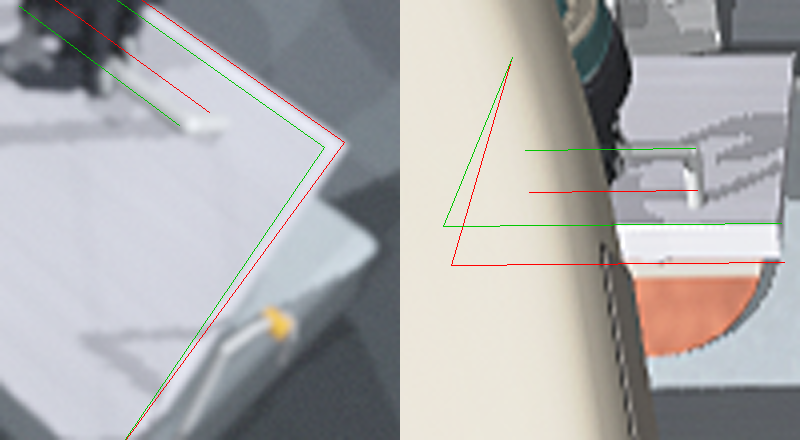

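The overlay settles it. In the top view, the guard's front top edge lies on the 50° line (row 223), and the bar lies within about 1° of it (row 152 against 149). The earlier corner mismatch came from me picking the bright side face instead. I'm handing in.

```bash
python3 -c "
from workcell import bot
s=bot.read_state();print(s['time_s'],s['contact_force'],s['opening']);print(bot.close_job())"
```

```text
12.8 [-5.22659527  0.43440635  9.53788056] 0.010380134079664788
the job is handed in; nothing more can be done
None
```

I pressed the grey box's stop button fully down, let it spring back up, and turned its head clockwise to its stop. I then lifted the guard by its bar and handed in at 12.8 s, still holding it at about 50° open.

- **Button press:** the upward force rose to 23 N at the bottom stop. On the way back up the spring force fell from 4.8 N to about 0, which fits a full press and a full return.
- **Button turn:** I turned the gripper 58°, and the head slipped only about 5° in the fingers. A moment of about 0.67 N m showed it was at the stop, and a later picture showed the white line turned clockwise.
- **Guard angle:** the arm's position gave about 50°, and the top camera overlay gave about 49.5°. The arm was still, with the bar between the fingers (opening 10.4 mm).
- **What disagreed:**
  - My first corner reading in the scene picture suggested 40–44°. I had picked the side face by mistake, and the overlay settled it.
  - The bar seems to have slipped about 3–4 mm along the fingers. The wrist still read about 9–10 N upwards at the end, which I put down to a small error in the arc.
- **Other things on the bench:** I did not measure each one at the end. Nothing near the path looked moved in the pictures.

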